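Hold the drawer pull for the screw

TASK

Take the wooden drawer pull off the freely turning turntable and press its wide flat foot squarely against the front of the small drawer, level and upright, centred on the screw hole, with a steady push of about 8 newtons, so that the drawer gives a few millimetres on its springs but is never driven to the end of their travel; someone will then drive the screw from inside the drawer. The program finishes while still holding the pull there: do not let go or ease off, with only the pull touching the drawer. Leave the honey jar and the screwdriver alone, and keep the salt shaker and the spice jar standing on the turntable.

Things in the scene. Friction and masses are not known exactly. Their poses are not given: they have to be found in the camera images.
- pull: Loose dark wooden drawer pull, about 70 g, 70 mm long (x), 40 high (z), T-shaped from above. Wide end (+x): foot 8 mm thick, 40 wide (y), flat outer face with brass screw insert. Stem 24 mm wide, straight sides from x = -23 to +27 mm (grip here), round tail to x = -35. Origin: centre of underside. Starts upright on the turntable, any yaw, about 60 mm from its axis.
- pull_face (a point): Centre of the flat outer face of the pull's foot (the brass insert), 35 mm ahead (+x) and 20 mm above the pull's origin; axes as the pull's: x points straight out of the face.
- stand: Fixed plywood assembly stand that carries the drawer; base 158 x 200 mm, back stop 62 mm high at the far end. Origin on the worktop straight below the middle of the drawer's front face with the springs relaxed; x points from the front towards the back (the direction to press), z up.
- drawer: Open-topped light wooden drawer on the stand, 122 mm deep (x); front panel 220 wide, 14 thick, 14 to 86 mm above the worktop; sides and back 70 mm high. Origin: middle of the front face's lower edge, axes as the stand's. Slides along +x only, up to 12 mm, against two springs: 1.5 N per mm in all, from zero; relaxed at the start. The front faces -x, roughly to the robot.
- drawer_hole (a point): Centre of the 12 mm screw hole, in the front face of the drawer, 56 mm above the worktop, in the middle of the width; axes as the drawer's; it moves with the drawer.
- turntable: Round wooden turntable, 250 mm across, its top 28 mm above the worktop; this is its fixed foot, origin on the worktop on the vertical axis. The disc turns freely without end and spins at a nudge.
- salt_shaker: Loose salt shaker with a metal top, 44 mm across, 90 mm high, standing on the turntable about 80 mm from its axis, away from the pull. Origin: centre of the underside. Must stay standing there.
- spice_jar: Loose glass spice jar with a tall cap, 45 mm across, 106 mm high, standing on the turntable about 80 mm from its axis, away from the pull. Origin: centre of the underside. Must stay standing there.
- honey_jar: Loose honey jar, 71 mm across, 82 mm high, on the worktop between drawer and turntable. Origin: centre of the underside. Leave alone.
- screwdriver: Loose screwdriver about 180 mm long, lying on the worktop between drawer and turntable, behind the honey jar, handle towards the robot. Leave alone.

How it is judged:
By the outcome, as a careful person would: the job done as asked, in the order asked, and still so for the second after the job is handed in, while the arm keeps its last pose, push and grip.
It also fails if it takes over 46 s, if anything falls off the work surface, if the arm or the gripper's body presses on something with over 40 N, if the wrist force passes 120 N, or if a joint passes its speed limit or range.

ROBOT

A 6-joint arm with a two-finger parallel gripper is mounted at the origin on a cart in front of the work surface, level with it; the furniture and walls round the work are solid. World frame = base frame: x ahead of the robot, y to its left, z up, the work surface at z = 0. Lengths are in mm, angles in rad, forces in N, time in s.
With the tool pointing down it reaches from about 350 to 850 mm from the base axis. Payload 8.1 kg.
Tool frame: the origin (TCP) lies between the finger pads; the fingertips stand ahead of it and the grasp point (between the pads) lies 8 mm behind it (r.tip_extent is the z of the fingertips in the tool frame, in mm); z points along the fingers, y is the line along which they close (so a half turn about z gives the same grasp; the last joint's range is limited). The gripper opens to 93 mm and grips with 3 to 60 N. Pads are 15 mm wide; open, the fingers measure 128 mm over their backs; the gripper's body (75 mm by 188 mm) begins 65 mm behind the grasp point.
Start: joints at [-1.389, 0.13, 1.488, -0, 1.523, -0.085], TCP at [158.208, -578.771, 229.635] pointing down, gripper open.
Joint ranges: [-2.96, 2.96], [-0.89, 2.26], [0.02, 2.5], [-1.34, 4.48], [0, 2.73], [-2.66, 2.66]. Speed limits (rad/s): [2.39, 2.39, 2.79, 3.14, 3.14, 3.14].

INTERFACE

Orientations are given as a unit quaternion [x, y, z, w].
In Python, from station import r gives the robot as it stands. Calls block until the motion is done:
- r.move_to(position, orientation): joint-space move of the TCP to a pose.
- r.movel(position, rot=None, speed=150, f_stop=None): straight line of the TCP; rot=None keeps the orientation; speed is the mean speed in mm/s. With f_stop (N) it stops when the force on the tool has changed by that much, and returns True; else False.
- r.move_j(angles): joint-space move.
- r.command_gripper(opening, force=None): finger opening in mm; force is the grip in N (None keeps the last); returns when the fingers have stopped.
- r.wait(seconds).
- r.solve_ik(position, orientation): joint angles nearest the present ones, or None.
- r.get_state(): the state.
- r.read_camera(name): name is "scene" or "top" or "wrist"; returns a dict with "color" (384x512x3 uint8, red, green, blue), "camera_matrix" (3x3 intrinsics, pixels), "rvec" (rotation vector, rad) and "tvec" (3), from world to camera coordinates, as OpenCV has them; the wrist camera has in their place "mount" (4x4, takes a point from camera to tool coordinates, whose origin is the TCP and whose axes are the flange's). Camera axes: x right, y down, z forward; pixel columns grow to the right and rows downward; lengths in mm; the calibration is good to about 2 mm. A picture is of the moment at which its call begins: read the wrist's pose just before it. There is no depth.
A pose or a line that the arm cannot do raises r.PlanningError and nothing moves.
- r.job_done(): hands the job in; it is judged then, once.
The state is a dict: "clock": time; "qpos": joint angles; "joint_vel": joint speeds; "joint_torque": joint torques, N m; "ee_pos": TCP position; "ee_rot": TCP orientation; "wrist_force": force on the tool from outside, world axes, zero at the start; "moment": the same for the moment, N m; "width": finger opening in mm; "gripper_force": force on a finger pad.
Only numpy, scipy, OpenCV 4.12 (cv2) and the standard library are available. Lean on these libraries where they do the work, as an engineer would, in place of code of your own. Each camera call takes 0.05 s, during which the arm holds its last target. There are 200 camera calls.

## Working session

There is one attempt and no reset: what is moved stays moved. The work goes in short steps, each a Python script; the robot and the scene stay as the last script left them, time stands still between calls to the robot, and variables do not carry over. Pictures are saved under pics/ and viewed, at most 13 in all, crops included, and the job is handed in when it is done.

```bash
ls; mkdir -p pics
python3 - <<'E'
from station import r
import cv2,numpy as np,pickle
d={}
for n in("scene","top","wrist"):
    s=r.get_state();c=r.read_camera(n);d[n]=c
    cv2.imwrite(f"pics/{n}0.png",c["color"][:,:,::-1])
    print(n,c["camera_matrix"].tolist(),{k:np.round(v,3).tolist() for k,v in c.items() if k in("rvec","tvec","mount")})
pickle.dump(d,open("cam0.pkl","wb"))
s=r.get_state();print(s["clock"],s["wrist_force"],s["ee_rot"],r.tip_extent,s["width"])
E
```

```text
pics
station.py
scene [[453.2349918505538, 0.0, 246.83640372592038], [0.0, 453.2349918505538, 193.63999728744258], [0.0, 0.0, 1.0]] {'rvec': [0.591, -2.53, 1.316], 'tvec': [430.679, 172.066, 851.966]}
top [[350.73691044969536, 0.0, 246.83859845924678], [0.0, 350.73691044969536, 193.29055377824875], [0.0, 0.0, 1.0]] {'rvec': [2.145, -2.205, 0.114], 'tvec': [40.916, 484.106, 917.767]}
wrist [[328.69155558721786, 0.0, 255.63450790781732], [0.0, 328.69155558721786, 194.6373083021136], [0.0, 0.0, 1.0]] {'mount': [[0.001, -0.954, -0.299, 84.144], [1.0, 0.001, 0.0, 1.244], [-0.0, -0.299, 0.954, -154.698], [0.0, 0.0, 0.0, 1.0]]}
0.15 [ 0.12482447 -0.34991092  0.5205079 ] [ 9.91115310e-01  1.33003400e-01 -2.28403890e-05 -7.32775386e-04] 11.0 92.86410288411824
```

View pics/top0.png

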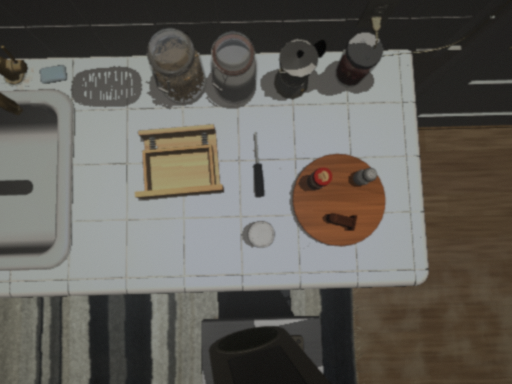

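View pics/scene0.png

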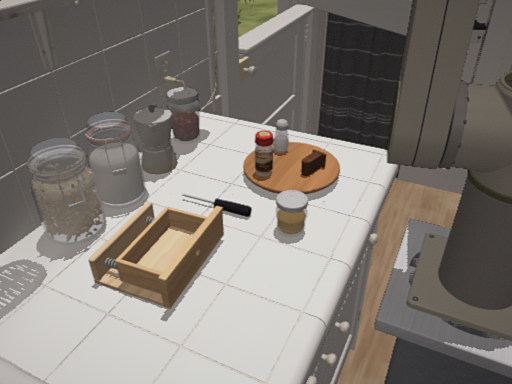

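```bash
cat > h.py <<'E'
import cv2,numpy as np,pickle
from scipy.spatial.transform import Rotation as R
def pose(c,s=None):
    """camera->world R, origin"""
    if "mount" in c:
        M=np.array(c["mount"]);A=R.from_quat(s["ee_rot"]).as_matrix()
        return A@M[:3,:3],A@M[:3,3]+np.array(s["ee_pos"])
    W=cv2.Rodrigues(np.array(c["rvec"],float))[0];return W.T,-W.T@np.array(c["tvec"],float)
def ray(c,px,s=None):
    Rw,o=pose(c,s);K=np.array(c["camera_matrix"])
    px=np.atleast_2d(px).astype(float)
    return o,np.c_[px,np.ones(len(px))]@np.linalg.inv(K).T@Rw.T
def plane(c,px,z,s=None):
    o,d=ray(c,px,s);return (o+d*((z-o[2])/d[:,2])[:,None])[:,:2]
def proj(c,P,s=None):
    Rw,o=pose(c,s);q=(np.atleast_2d(P)-o)@Rw@np.array(c["camera_matrix"]).T;return q[:,:2]/q[:,2:]
def down(yaw):  # tool down, tool x axis along world direction yaw
    return (R.from_euler("z",yaw)*R.from_euler("x",np.pi)).as_quat()
E
python3 - <<'E'
from h import *
d=pickle.load(open("cam0.pkl","rb"));t=d["top"]
f=lambda p,z:print(p,z,plane(t,p,z).round(0).tolist())
f([(339,200)],28);f([(341,220),(331,218),(355,223)],68);f([(368,174)],118);f([(322,177)],134)
f([(260,233)],82);f([(257,196),(255,133)],10);f([(137,196),(222,187)],86)
print(pose(t)[1],pose(d["scene"])[1])
E
```

```text
[(339, 200)] 28 [[460.0, -218.0]]
[(341, 220), (331, 218), (355, 223)] 68 [[406.0, -209.0], [412.0, -184.0], [397.0, -245.0]]
[(368, 174)] 118 [[515.0, -267.0]]
[(322, 177)] 134 [[508.0, -152.0]]
[(260, 233)] 82 [[379.0, -2.0]]
[(257, 196), (255, 133)] 10 [[478.0, -0.0], [653.0, 0.0]]
[(137, 196), (222, 187)] 86 [[480.0, 303.0], [496.0, 90.0]]
[393.42739838  35.92405556 960.3400132 ] [103.90218129 726.05816952 634.80747942]
```

View pics/wrist0.png

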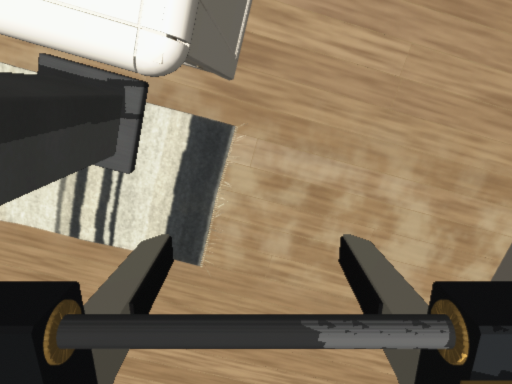

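Run:
```python
from station import r
from h import *
d={}
def look(n,p,q):
    r.move_to(p,q); r.wait(0.3); s=r.get_state(); c=r.read_camera("wrist"); d[n]=(c,s)
    cv2.imwrite(f"pics/{n}.png",c["color"][:,:,::-1]); print(n,s["clock"],np.round(s["qpos"],2),np.round(s["ee_pos"],1))
look("drawer1",[430,195,250],down(np.radians(184)))
u=np.array([.24,.97])
look("tt1",[*(np.array([404,-214])+35*u),260],down(np.radians(76)))
pickle.dump(d,open("cam1.pkl","wb"))
```

```text
drawer1 3.3333 [ 0.32 -0.23  1.8   0.    1.57 -1.32] [430.1 194.8 250. ]
tt1 5.0833 [-0.52 -0.3   1.84  0.    1.6  -0.28] [ 412.6 -179.5  260. ]
```

View pics/drawer1.png

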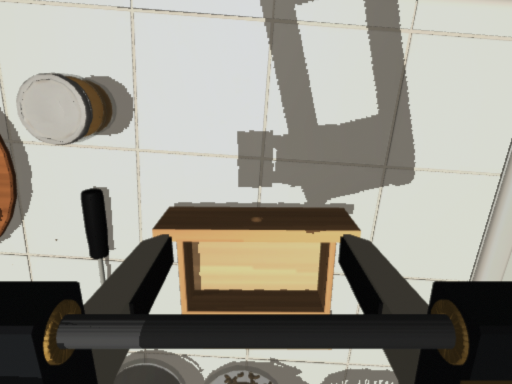

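View pics/tt1.png

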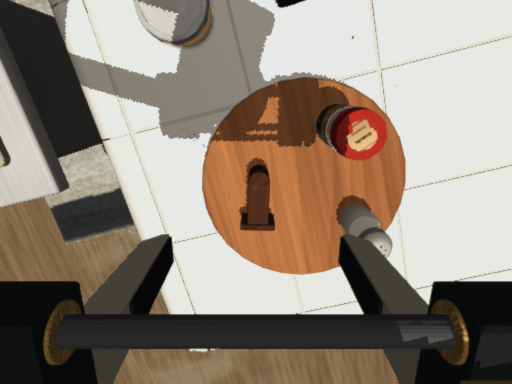

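Run:
```python
from h import *
d=pickle.load(open("cam1.pkl","rb"))
a=cv2.resize(d["drawer1"][0]["color"][195:245,146:368],None,fx=3.6,fy=3.6,interpolation=cv2.INTER_CUBIC)
b=cv2.resize(d["tt1"][0]["color"][155:240,220:300],None,fx=4.8,fy=4.8,interpolation=cv2.INTER_CUBIC)
b=np.clip(b.astype(float)*1.6,0,255).astype(np.uint8)
im=np.zeros((600,800,3),np.uint8);im[:a.shape[0],:a.shape[1]]=a[:, :800];im[185:185+b.shape[0],:b.shape[1]]=b
cv2.imwrite("pics/crop1.png",im[:,:,::-1])
```

```text
(no output)
```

View pics/crop1.png

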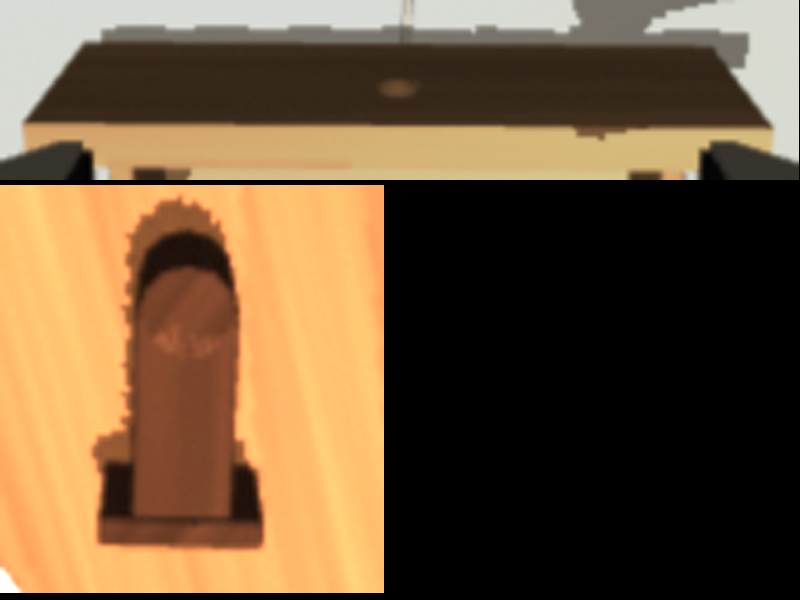

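Run:
```python
from h import *
d=pickle.load(open("cam1.pkl","rb"))
c,s=d["drawer1"]
g=lambda P:(np.array(P,float)+.5)/3.6-.5+[146,195]
t=plane(c,g([(24,123),(771,127)]),86,s);b=plane(c,g([(83,43),(713,46)]),14,s);h=plane(c,g([(397,88)]),56,s)
for e in(t,b):
    v=e[0]-e[1];L=np.linalg.norm(v);print("edge",e.round(1).tolist(),"len",L.round(1),"mid",e.mean(0).round(1),"yaw",np.degrees(np.arctan2(-v[0],v[1])).round(2), v)
print("hole",h)
c,s=d["tt1"]
g=lambda P:(np.array(P,float)+.5-[0,185])/4.8-.5+[220,155]
P=plane(c,g([(188,267),(97,546),(263,548),(137,330),(238,330),(131,510),(232,510)]),68,s)
print(P.round(1).tolist())
f=P[1:3].mean(0);w=P[2]-P[1];print("foot width",np.linalg.norm(w),"len",np.linalg.norm(f-P[0]),"mid",(f+P[0])/2,"yaw axis",np.degrees(np.arctan2(*(f-P[0])[::-1])),"stem w",np.linalg.norm(P[4]-P[3]),"foot dir",np.degrees(np.arctan2(w[1],w[0])))
print("stem dir",[np.degrees(np.arctan2(*(P[i+2]-P[i])[::-1])) for i in(3,4)])
# jars from contours by eye
print("spice top",plane(c,[(359,134)],134,s),"salt top",plane(c,[(376,243)],118,s), "tt",plane(c,[(304,175)],28,s))
# top camera check
t=pickle.load(open("cam0.pkl","rb"))["top"]
print(proj(t,[[*f,68],[*P[0],68],[*h[0],56]]))
```

```text
edge [[492.0, 89.1], [478.0, 306.8]] len 218.1 mid [485. 198.] yaw -176.32 [  13.99981281 -217.65540614]
edge [[492.9, 88.2], [478.5, 308.3]] len 220.6 mid [485.7 198.3] yaw -176.28 [  14.32496047 -220.16156453]
hole [[485.38319337 197.81660407]]
[[416.9, -180.4], [379.7, -241.5], [418.0, -251.4], [402.1, -191.9], [424.5, -197.5], [389.9, -234.4], [413.1, -240.2]]
foot width 39.56812530528916 len 68.46531236772724 mid [ 407.8976133  -213.42936259] yaw axis -105.30146803882293 stem w 23.042664873815177 foot dir -14.627054713056907
stem dir [np.float64(-106.10202956650787), np.float64(-105.00469305825332)]
spice top [[ 510.138006   -153.51770041]] salt top [[ 514.99371724 -267.05702793]] tt [[ 467.19694708 -206.90137199]]
[[355.68388104 222.39932221]
 [329.39535307 216.0016816 ]
 [181.12449018 193.72964872]]
```

Run:
```python
from station import r
from h import *
yaw=np.radians(-105.2);x=np.array([np.cos(yaw),np.sin(yaw)])
p=np.array([407.9,-213.4])-4*x
q=down(yaw+np.pi)
r.command_gripper(52,force=40)
r.move_to([*p,160],q)
print("stop",r.movel([*p,50],speed=90,f_stop=8))
s=r.get_state();print(s["clock"],np.round(s["ee_pos"],1),np.round(s["wrist_force"],2))
r.command_gripper(10,force=40)
s=r.get_state();print(s["width"],s["gripper_force"],np.round(s["wrist_force"],2))
r.movel([*p,56],speed=30)
r.movel([*p,220],speed=150); r.wait(.2)
s=r.get_state();c=r.read_camera("wrist");t=r.read_camera("top");sc=r.read_camera("scene")
print(s["clock"],s["width"],s["gripper_force"],np.round(s["wrist_force"],2))
pickle.dump(dict(w=(c,s),top=t,scene=sc),open("cam2.pkl","wb"))
im=np.vstack([np.hstack([c["color"],sc["color"]])])
cv2.imwrite("pics/held.png",cv2.resize(im,(800,300),interpolation=cv2.INTER_AREA)[:,:,::-1])
```

```text
stop False
7.8417 [ 409.4 -209.9   50.7] [-1.21 -0.67  0.12]
23.922263518682847 39.99517858028412 [-0.73  0.29  0.83]
10.2 23.658735922453776 39.99458312988281 [-0.14 -0.11 -1.6 ]
```

View pics/held.png

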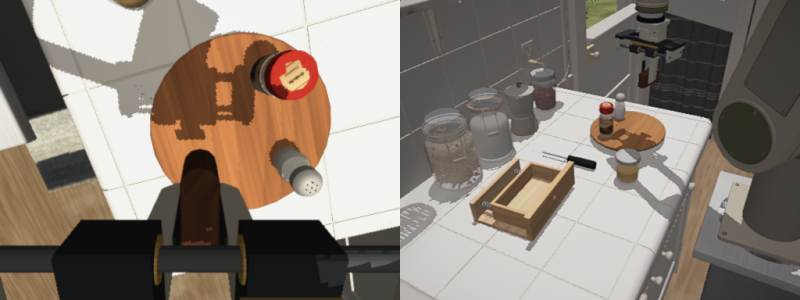

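Run:
```python
from h import *
c,s=pickle.load(open("cam2.pkl","rb"))["w"]
A=R.from_quat(s["ee_rot"]).as_matrix()
def T(P): return proj(c,np.array(P,float)@A.T+s["ee_pos"],s)
pts=T([[31,0,-18],[31,0,22],[19,12,-18],[19,-12,-18],[10,12,-18],[10,-12,-18],[19,12,22],[19,-12,22]])
print(pts.round(1).tolist())
x0,y0=200,170
im=cv2.resize(c["color"][y0:y0+120,x0:x0+130],None,fx=5,fy=5,interpolation=cv2.INTER_CUBIC)
im=np.clip(im.astype(float)*1.8,0,255).astype(np.uint8)
for p in pts: cv2.drawMarker(im,tuple(int(v) for v in (p+.5-[x0,y0])*5-.5),(0,255,0),0,12,1)
cv2.imwrite("pics/tail.png",im[:,:,::-1])
```

```text
[[253.5, 214.0], [253.9, 188.6], [279.9, 238.7], [227.2, 238.7], [279.5, 256.5], [227.7, 256.5], [275.0, 208.8], [232.9, 208.8]]
```

View pics/tail.png

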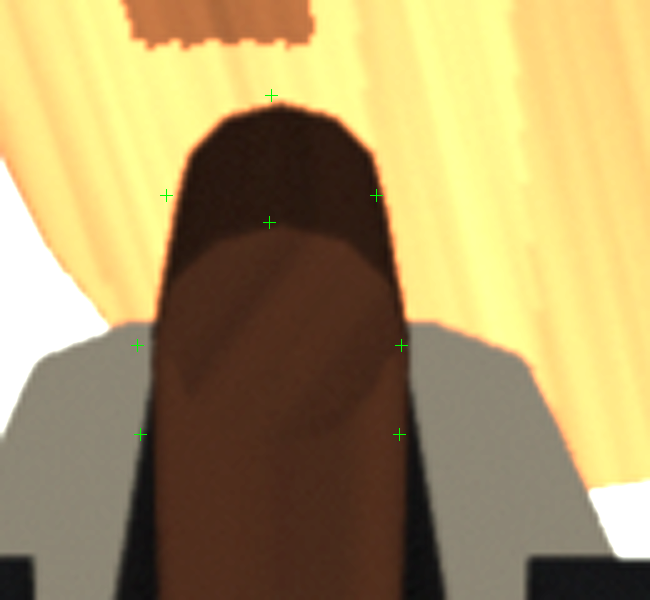

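Run:
```python
from station import r
from h import *
r.move_to([470,197,250],down(np.radians(3.7))); r.wait(.3)
s=r.get_state();c=r.read_camera("wrist");t=r.read_camera("top")
print(s["clock"],s["width"],np.round(s["qpos"],2))
pickle.dump((c,s,t),open("cam3.pkl","wb"))
a=cv2.resize(c["color"][140:200,136:376],None,fx=3.3,fy=3.3,interpolation=cv2.INTER_CUBIC)
b=cv2.resize(c["color"],(400,300),interpolation=cv2.INTER_AREA)
im=np.zeros((520,800,3),np.uint8);im[:a.shape[0],:a.shape[1]]=a;im[210:510,:400]=b
im[210:510,400:]=cv2.resize(t["color"],(400,300),interpolation=cv2.INTER_AREA)
cv2.imwrite("pics/flip.png",im[:,:,::-1])
```

```text
12.4917 23.720071777874253 [ 0.3  -0.12  1.71 -0.    1.56  1.8 ]
```

View pics/flip.png

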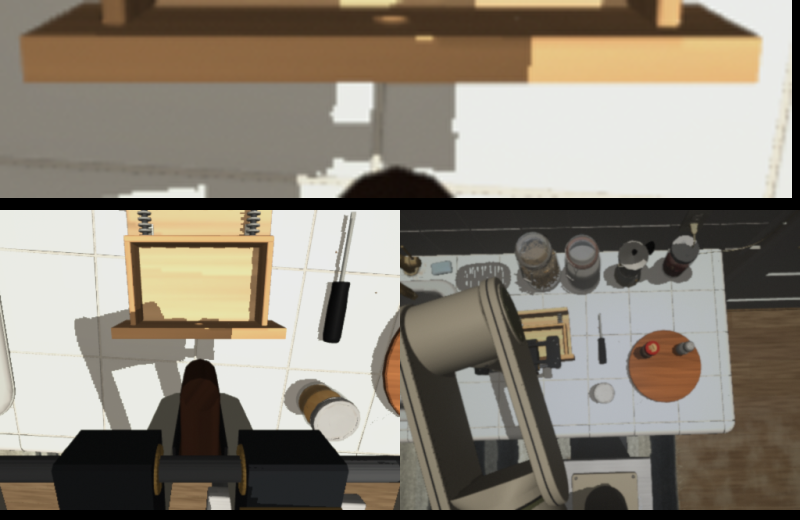

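Run:
```python
from h import *
c,s,t=pickle.load(open("cam3.pkl","rb"))
g=lambda P:(np.array(P,float)+.5)/3.3-.5+[136,140]
e=plane(c,g([(22.5,82.5),(759.5,82.5)]),86,s);v=e[0]-e[1]
print(e.round(1).tolist(),np.linalg.norm(v),e.mean(0),np.degrees(np.arctan2(-v[0],v[1])),"hole(back)",plane(c,g([(391,18)]),56,s))
```

```text
[[478.5, 307.9], [492.7, 87.7]] 220.6166365317674 [485.58342108 197.82494092] 3.7063532675293054 hole(back) [[500.20159156 198.88479666]]
```

```bash
cat > press.py <<'E'
from station import r
from h import *
a=np.radians(3.7);n=np.array([np.cos(a),np.sin(a)]);hole=np.array([485.4,198.0])
q=down(a+np.pi);Z=58.
at=lambda gap:[*(hole-(39+gap)*n),Z]
def F(k=10):
    v=[]
    for _ in range(k): v.append(r.get_state()["wrist_force"]); r.wait(.02)
    return np.mean(v,0)
def st(m):
    s=r.get_state();e=R.from_quat(s["ee_rot"]);d=np.array(s["ee_pos"])[:2]-hole
    print(m,round(s["clock"],2),"gap",(-(d@n)-39).round(2),"lat",(d@[-n[1],n[0]]).round(2),"z",s["ee_pos"][2].round(2),"tilt",np.degrees(np.arccos(-e.as_matrix()[2,2])).round(2),"w",round(s["width"],2))
E
python3 - <<'E'
from press import *
p=at(25)
r.move_to([p[0],p[1],200],q); r.movel(p,speed=120); r.wait(.3)
f0=F();st("pre");print(f0.round(2))
hit=r.movel(at(-6),speed=20,f_stop=2.5)
r.wait(.2);st(f"hit {hit}");f=F();print("push",-(f-f0)[:2]@n,(f-f0).round(2))
np.save("f0.npy",f0)
s=r.get_state();c=r.read_camera("wrist");sc=r.read_camera("scene")
im=np.hstack([c["color"][170:340,150:362],sc["color"][190:360,60:272]])
cv2.imwrite("pics/hit.png",cv2.resize(im,(800,320),interpolation=cv2.INTER_CUBIC)[:,:,::-1])
E
```

```text
pre 17.02 gap 24.95 lat 0.05 z 58.1 tilt 0.01 w 23.67
[-0.35  0.2  -0.74]
hit True 18.45 gap -0.58 lat -0.29 z 56.69 tilt 0.19 w 23.87
push 0.4568519580027494 [-0.44 -0.31 -0.66]
```

View pics/hit.png

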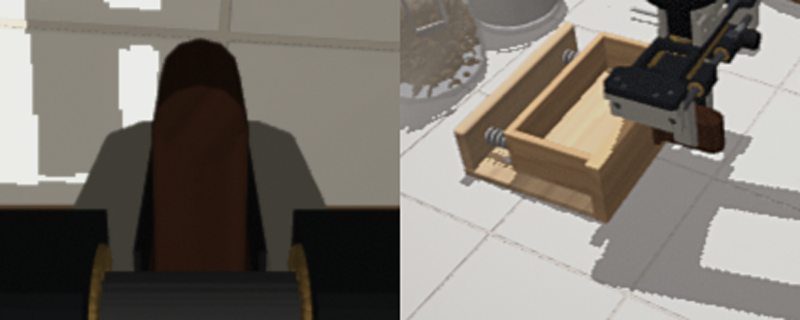

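Run:
```python
from press import *
f0=np.load("f0.npy");p=lambda:print("push",(-(F()-f0)[:2]@n).round(2),(F(2)-f0).round(2))
st("now");p()
r.movel(at(.5),rot=q,speed=20);r.wait(.3);st("gap.5");p()
r.movel(at(-2),rot=q,speed=10);r.wait(.3);st("-2");p()
```

```text
now 18.72 gap -0.68 lat -0.27 z 56.78 tilt 0.18 w 23.68
push 0.91 [-0.48 -0.61 -0.81]
gap.5 19.47 gap 0.41 lat 0.01 z 58.05 tilt 0.01 w 23.39
push -0.28 [-0.   -0.45 -0.69]
-2 20.37 gap -1.77 lat -0.03 z 57.85 tilt 0.02 w 23.68
push 2.02 [-2.26 -0.39 -0.61]
```

Run:
```python
from press import *
f0=np.load("f0.npy");push=lambda:-(F(15)-f0)[:2]@n
g=-4.;P=at(g);P[2]=58.1
r.movel(P,rot=q,speed=8);r.wait(.3);st(g);f=push();print(f)
for _ in range(4):
    if abs(f-8)<.3: break
    g-=np.clip((8-f)/1.5,-2,2)*.95
    if g<-9: print("limit");break
    P=at(g);P[2]=58.1
    r.movel(P,rot=q,speed=8);r.wait(.4);st(round(g,2));f=push();print(f)
s=r.get_state();print(np.round(s["wrist_force"]-f0,2),np.round(s["moment"],2),s["clock"],s["gripper_force"])
c=r.read_camera("wrist");sc=r.read_camera("scene");tp=r.read_camera("top")
pickle.dump((c,s,sc,tp),open("cam4.pkl","wb"))
im=np.hstack([sc["color"][210:310,90:240],tp["color"][110:210,120:270]])
cv2.imwrite("pics/press.png",cv2.resize(im,(800,267),interpolation=cv2.INTER_CUBIC)[:,:,::-1])
```

```text
-4.0 21.27 gap -3.56 lat -0.0 z 57.87 tilt 0.06 w 23.87
4.8905522578583
-5.9 22.31 gap -5.11 lat -0.01 z 57.88 tilt 0.1 w 23.8
7.019923969466724
-6.52 23.21 gap -5.58 lat -0.01 z 57.85 tilt 0.12 w 23.81
7.812078941195124
[-8.53 -0.37  2.55] [0.01 1.12 0.01] 23.4583 39.996153116226196
```

View pics/press.png

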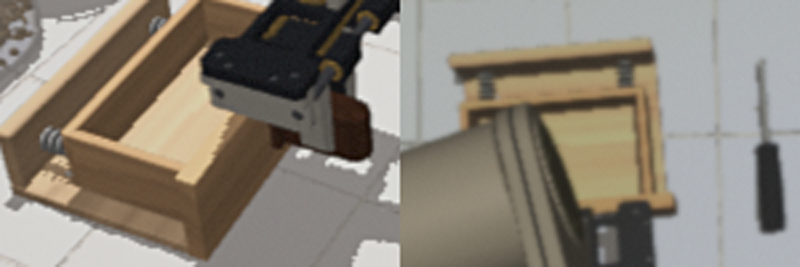

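Run:
```python
from press import *
c2=pickle.load(open("cam2.pkl","rb"))["w"][0]["color"];c4=pickle.load(open("cam4.pkl","rb"))[0]["color"]
for c in(c2,c4):
    col=c[175:240,254:259].astype(int).sum(2).mean(1); print(col[8:50:1].round().astype(int).tolist())
    for y in(225,250): row=c[y,222:290].astype(int); m=np.where((row.sum(1)<170)&(row[:,0]>row[:,2]*1.4))[0]; print(y,222+m.min(),222+m.max())
f0=np.load("f0.npy");st("hold");print(-(F(15)-f0)[:2]@n)
```

```text
[435, 435, 435, 437, 435, 436, 425, 303, 130, 53, 44, 45, 45, 45, 45, 46, 46, 46, 46, 47, 45, 46, 46, 46, 46, 46, 46, 45, 48, 46, 47, 52, 65, 77, 78, 77, 76, 75, 76, 76, 77, 78]
225 233 278
250 230 281
[370, 388, 400, 403, 403, 403, 390, 268, 109, 44, 36, 37, 37, 37, 35, 36, 37, 37, 36, 36, 35, 36, 35, 37, 35, 36, 36, 35, 36, 37, 36, 41, 56, 67, 68, 68, 68, 68, 67, 69, 70, 71]
225 234 278
250 230 281
hold 23.61 gap -5.55 lat -0.0 z 57.84 tilt 0.12 w 23.97
7.82943762798534
```

The pull hasn't shifted in the grip: the tail edges sit at the same pixels as before contact. The push is steady at 7.8 N, so I'm handing in.

```bash
python3 -c "
from station import r
print(r.job_done())"
```

```text
the job is handed in; nothing more can be done
None
```

I handed the job in with the gripper still holding the pull's foot flat against the drawer, level and upright and, by the camera measurements, within about 1 mm of the screw hole's centre. The push is a steady 7.8 N, with the drawer about 5 mm in on its springs. I left the honey jar and screwdriver alone, and both turntable jars were still standing when last seen, after the pull was lifted.

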